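# Press the proud lid home on a soil tin

## Task

One of the four soil tins in the steel pan still has its lid standing proud: stand that tin in the nest on the lever press's slide, push the slide fully home, pull the lever down to the end of its stroke so that the lid is pressed in, and ease the lever slowly back up to rest under control, never letting it fly up. Then draw the slide fully out again with the closed tin standing in its nest, ready to be taken away. Press the lid only with the press, and leave the pan, the other tins and everything else on the bench where they are.

Things in the scene. Friction and masses are not known exactly. Their poses are not given: they have to be found in the camera images.
- open_tin: The tin to be closed: plain aluminium cylinder, 60 mm diameter, body 60 mm high, 180 g with its lid; origin at the centre of its underside, z up. Its aluminium plug lid (58 mm flange, 2.5 mm thick) stands about 10 mm above the rim and shows a brass-coloured band below the flange, so its top is at about 72 mm; pressed home the top is at 62.5 mm. Grip it by the body.
- tin_lid (a joint): How far that lid is pressed in, m: about 0 proud (start 0 to 0.002), 0.010 flange on the rim. About 25 N is needed to move it.
- shut_tin_1: Tin of the same kind with its lid already home (62.5 mm high); origin at the centre of its underside
- shut_tin_2: as shut_tin_1
- shut_tin_3: as shut_tin_1
- steel_pan: Shallow dark steel pan, 160 (x) x 220 (y) x 22 mm high, walls 2 mm, floor 2 mm thick; origin at the centre of its underside. Holds the four tins in two rows of two, about 72 mm apart along its x and 100 mm along its y, in any order.
- lid_press: Green cast lever press, fixed. Origin on the bench under the ram axis; z up; column behind the ram toward +x, slide comes out to +y, lever on the -y side. The head (64 mm wide in y, reaching 35 mm in front of the ram axis, 150 to 245 mm high) covers the ram axis; the ram rises to 322 mm. The white sprung pad at the foot of the ram (44 mm diameter) rests 116 mm above the bench.
- press_slide (a joint): Position of the slide, m: 0 drawn fully out (nest 130 mm to the +y side of the ram axis), 0.13 fully home against the stop (nest under the ram). Starts anywhere from 0 to 0.03; stays where left; about 2 N to move.
- slide_nest (a point): Centre of the nest floor, on top of the slide, 34 mm above the bench: round black lip 6 mm high, 67 mm inside and 77 mm outside diameter. Axes as the press.
- slide_knob (a point): Centre of the black upright knob on the slide's outer end, 25 mm diameter here, 33 mm above the slide's top (knob top 11 mm above this point), 98 mm toward the press's +y from the nest. Axes as the press.
- press_lever (a joint): Lever angle, rad: 0 at rest (lever points 35 degrees above level toward the press's -x), 1.05 at the end of the stroke (25 degrees below level). A spring returns it; 5 to 15 N at the grip. The pad meets a proud lid at about 0.45.
- lever_grip (a point): Middle of the lever's round black grip bar: 20 mm diameter, 86 mm long, level, along the press's y; this point is 190 mm from the pivot. The pivot axis is parallel to the press's y and passes 35 mm behind (+x) the press's origin, 200 mm above the bench; the grip's middle is 114 mm to the press's -y side. The lever's rod is 56 mm toward +y from this point. Axes turn with the lever.
- amber_bottle: brown bottle with black screw cap, 60 mm wide, 110 mm high; bystander; origin at the underside
- beaker: low glass beaker, 85 mm wide, 90 mm high; bystander; origin at the underside
- flask: conical glass flask, 64 mm wide, 111 mm high; bystander; origin at the underside
- wash_bottle: white squeeze bottle with red cap and bent jet, 67 mm wide, 238 mm high, body axis 22 mm toward its -y from its origin; bystander; origin at the underside
- reagent_bottle: white plastic bottle with blue cap, 67 x 87 mm, 182 mm high; bystander; origin at the underside
- weighing_bottle: small glass bottle with ground-in knob lid, 44 mm wide, 57 mm high; bystander; origin at the underside

How it is judged (in metres and radians):
On the way, in this order (a step that is already met when the one before it is completed fails the run):
1. the tin with the proud lid stands in the nest and the slide is fully home, lid not yet pressed (horizontal distance between open_tin and slide_nest below 0.006 m and z of open_tin in the frame of slide_nest below 0.004 m and angle between open_tin's own z axis and vertical below 0.06 rad and value of joint press_slide above 0.125 m and value of joint tin_lid below 0.004 m and value of joint press_lever below 0.3 rad), for 0.1 s.
2. the lever is at the end of its stroke and the lid is home (horizontal distance between open_tin and slide_nest below 0.006 m and z of open_tin in the frame of slide_nest below 0.004 m and angle between open_tin's own z axis and vertical below 0.06 rad and value of joint press_slide above 0.122 m and value of joint press_lever above 0.98 rad and value of joint tin_lid above 0.0085 m), for 0.1 s.
3. the lever is back up at rest (value of joint press_lever below 0.12 rad), for 0.1 s.
At the end, for the whole second after the job is handed in: The lid is home (within 1.5 mm), the lever up at rest (within 0.08 rad), and the slide fully out (within 12 mm) with the tin standing upright and still in its nest (centred within 6 mm) (horizontal distance between open_tin and slide_nest below 0.006 m and z of open_tin in the frame of slide_nest below 0.004 m and angle between open_tin's own z axis and vertical below 0.06 rad and value of joint tin_lid above 0.0085 m and value of joint press_lever below 0.08 rad and value of joint press_slide below 0.012 m and linear speed of open_tin below 0.02 m/s); the robot touches nothing.
It fails at once if the lever flies back up (faster than 2 rad/s, about 0.38 m/s at the grip, before the last 0.25 rad) (velocity of joint press_lever below -2 rad/s and value of joint press_lever above 0.25 rad).
It fails at once if the tin is tipped more than 0.6 rad (angle between open_tin's own z axis and vertical above 0.6 rad).
It fails at once if the lid is pressed in anywhere but in the nest under the press (value of joint tin_lid between 0.004 and 0.008 m and horizontal distance between open_tin and lid_press above 0.02 m).
It fails at once if the pan, a shut tin or a bystander is shifted more than 30 mm (distance of any of steel_pan, shut_tin_1, shut_tin_2, shut_tin_3, amber_bottle, beaker, flask, wash_bottle, reagent_bottle, weighing_bottle from where it was at the start of the episode above 0.03 m).
It also fails if it takes over 72 s, if anything falls off the work surface, if the arm or the gripper's body presses on something with over 40 N, if the wrist force passes 120 N, or if a joint passes its speed limit or range.

## Robot

A 6-joint arm with a two-finger parallel gripper is mounted at the origin on a cart in front of the work surface, level with it; the furniture and walls round the work are solid. World frame = base frame: x ahead of the robot, y to its left, z up, the work surface at z = 0. Lengths are in mm, angles in degrees, forces in N, time in s.
With the tool pointing down it reaches from about 275 to 825 mm from the base axis. Payload 5.2 kg.
Tool frame: the origin (TCP) lies at the very end of the fingers, on their centre line; the grasp point (between the pads) lies grasp_offset behind it (grasp_offset is the distance from the TCP to the grasp point, in mm); z points along the fingers, y is the line along which they close (so a half turn about z gives the same grasp; the last joint's range is limited). The gripper opens to 93 mm and grips with 3 to 60 N. Pads are 15 mm wide; open, the fingers measure 128 mm over their backs; the gripper's body (75 mm by 188 mm) begins 65 mm behind the grasp point.
Start: joints at [54.901, 14.817, 87.949, -0, 77.235, -11.62], TCP at [219.114, 504.474, 218.653] pointing down, gripper open.
Joint ranges: [-179.93, 179.93], [-52.35, 119.4], [10.71, 147.94], [-69.91, 249.91], [12.55, 155.21], [-178.61, 178.61]. Speed limits (degrees/s): [147.25, 147.25, 180, 180, 180, 180].

## Interface

Orientations are given as a 3x3 rotation matrix whose columns are the frame's x, y, z axes.
In Python, from bench import * gives the robot as it stands. The module is installed in compiled form; this text tells all that it offers.
- The arm moves only by the tool send_rows, never from a script. Its argument "steps" is a list of rows, each a list of 3 entries, a list of its own where there are three numbers: the shift along the world's x, y, z scaled (see below), then the turn, a rotation vector about the world's x, y, z scaled (see below), then the opening, from 0 (shut) to 1 (fully open). A call has 1 to 10 rows; each row is the pose to reach, as a shift and turn from the pose commanded when the call began, turning the shorter way round; what a row does not reach only later rows make up. The controller multiplies each number of a shift by 20 cm and each number of a turn by 180 degrees. A row lasts 1/8 s, in which the tool goes at most 62.5 mm and 10.7 degrees, less where a joint would pass 70% of its speed; a pose out of reach is approached as far as the arm can. A call with a number of a shift or a turn outside -1 to 1 is refused whole. A call with a gripper value outside its range is refused whole. The fingers move at their own pace and stop on an object; the grip force is fixed at half the most. Time passes only in rows, so rows that repeat a pose let the fingers close. It gives the time, the measured TCP pose, the force, the opening and the grip force at its end, in the units of the state.
- get_obs(): the state, without advancing time (a new reading comes with each control period).
- camera(name): name is "scene" or "top" or "wrist"; returns a dict with "pixels" (420x560x3 uint8, red, green, blue), "range_z" (420x560 float32, mm along the optical axis (not along the pixel's ray), 0 where there is no reading), "fovy" (degrees; the focal length in pixels is half the picture's height over the tangent of half this angle, whatever the lens; pixels are square), "cx", "cy" (the principal point, pixels), "k1" (the pictures are not rectified: a ray, as slopes to the right and down, at radius r is drawn at 1 + k1 r^2 times it, then the intrinsics apply), "R" (3x3) and "t" (3): a world point X has camera coordinates R X + t; the wrist camera has in their place "T_tool_cam" (4x4, takes a point from camera to tool coordinates, whose origin is the TCP and whose axes are the flange's). Camera axes: x right, y down, z forward; pixel columns grow to the right and rows downward; lengths in mm; the calibration is good to about 2 mm. A picture is of the moment at which its call begins: read the wrist's pose just before it.
- job_done(): hands the job in; it is judged then, once.
The state is a dict: "clock": time; "qpos": joint angles; "joint_vel": joint speeds; "effort": joint torques, N m; "tool_pos": TCP position; "tcp_rot": TCP orientation; "wrist_force": force on the tool from outside, world axes, zero at the start; "torque": the same for the moment, N m; "gripper_width": finger opening in mm; "grasp_force": force on a finger pad.
Only numpy, scipy, OpenCV 4.12 (cv2) and the standard library are available. Lean on these libraries where they do the work, as an engineer would, in place of code of your own. Each camera call takes 0.05 s, during which the arm holds its last target. There are 200 camera calls.

## Working session

There is one attempt and no reset: what is moved stays moved. The work goes in short steps, Python scripts to look and compute and a tool call to move; the robot and the scene stay as the last step left them, time stands still between calls to the robot, and variables do not carry over. Pictures are saved under pics/ and viewed, at most 10 in all, crops included, and the job is handed in when it is done.

Besides the shell and the picture viewer there is one more tool, called after "Emit:" by a JSON object that holds its "method" and its "body", one argument or row to a line. send_rows: Moves the arm, as the interface text tells. Its arguments: {"type":"object","properties":{"steps":{"type":"array","items":{"type":"array"}}},"required":["steps"]}

```bash
mkdir -p pics
cat > h.py <<'E'
from bench import *
import numpy as np, cv2, pickle
def f(c): return 210/np.tan(np.radians(c["fovy"]/2))
def shot(name):
    o=get_obs(); c=camera(name)
    if name=="wrist":
        T=np.eye(4);T[:3,:3]=o["tcp_rot"];T[:3,3]=o["tool_pos"];M=T@np.array(c["T_tool_cam"])
        c["Rw"]=M[:3,:3];c["o"]=M[:3,3]
    else:
        R=np.array(c["R"]);c["Rw"]=R.T;c["o"]=-R.T@np.array(c["t"])
    return c
def ray(c,u,v):
    F=f(c);K=np.array([[F,0,c["cx"]],[0,F,c["cy"]],[0,0,1.]])
    p=cv2.undistortPoints(np.array([[[u,v]]],float),K,np.array([c["k1"],0,0,0.]))[0,0]
    return c["Rw"]@np.array([p[0],p[1],1.])
def onplane(c,u,v,z):
    d=ray(c,u,v);return c["o"]+d*(z-c["o"][2])/d[2]
def atdepth(c,u,v): return c["o"]+ray(c,u,v)*c["range_z"][int(v),int(u)]
def cloud(c):
    F=f(c);K=np.array([[F,0,c["cx"]],[0,F,c["cy"]],[0,0,1.]])
    vv,uu=np.mgrid[0:420,0:560]
    p=cv2.undistortPoints(np.stack([uu,vv],-1).reshape(-1,1,2).astype(float),K,np.array([c["k1"],0,0,0.])).reshape(420,560,2)
    d=np.dstack([p,np.ones((420,560))])*c["range_z"][...,None]
    return d@c["Rw"].T+c["o"]
def save(c,n): cv2.imwrite(f"pics/{n}.png",c["pixels"][...,::-1])
E
python3 - <<'E'
from h import *
for n in ("scene","top"):
    c=shot(n);save(c,n);pickle.dump(c,open(n+".pkl","wb"));print(n,c["fovy"],c["k1"],c["o"],c["Rw"][:,2],(c["range_z"]>0).mean())
o=get_obs();print(o);print(camera("wrist")["T_tool_cam"])
E
```

```text
scene 49.65644681098216 -0.0436301074631241 [-475.72335973 -742.12434074  835.32900241] [ 0.72971133  0.5236942  -0.43962003] 0.9960969387755102
top 44.933287083628414 -0.16003997276379647 [ 399.40596784   32.54257416 1584.94639491] [ 0.1350324  -0.01544353 -0.99072082] 0.9958630952380952
{'clock': 0.1, 'qpos': array([ 5.49002858e+01,  1.48531019e+01,  8.80052061e+01,  2.29014744e-05,
        7.72341011e+01, -1.16198287e+01]), 'joint_vel': array([-0.03227883, -0.03960591, -0.24169849, -0.01517966,  0.01035533,
       -0.02983388]), 'effort': array([ 4.23444013e-03, -4.38207972e+01, -2.84644568e+01,  7.22980010e-02,
        3.61649296e-02, -2.93484243e-05]), 'tool_pos': array([218.82584524, 504.05649295, 217.91665901]), 'tcp_rot': array([[-9.17199818e-01,  3.98426446e-01, -9.27704908e-04],
       [ 3.98427394e-01,  9.17198927e-01, -1.31932660e-03],
       [ 3.25235336e-04, -1.57970917e-03, -9.99998699e-01]]), 'wrist_force': array([-0.5414761 ,  0.1237626 ,  0.19880521]), 'torque': array([0.00765137, 0.02422214, 0.0097399 ]), 'grasp_force': 0.0, 'gripper_width': 92.74015081743423}
[[-6.36871427e-04 -9.64400593e-01 -2.64444874e-01  7.32126303e+01]
 [ 9.99998855e-01 -9.77231075e-04  1.15552072e-03  7.15082154e-01]
 [-1.37280861e-03 -2.64443835e-01  9.64400111e-01 -1.65882205e+02]
 [ 0.00000000e+00  0.00000000e+00  0.00000000e+00  1.00000000e+00]]
```

View pics/top.png

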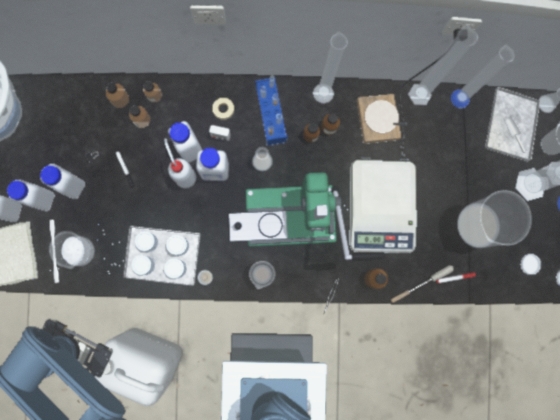

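View pics/scene.png

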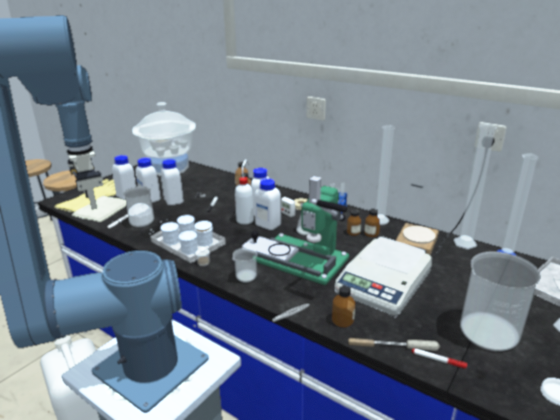

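The top view shows the pan with tins at about (145,240), (175,243), (141,264), (174,268). The press head is at (318,205), the nest ring at (270,225), the knob at (237,226) and the lever grip at (343,235). In the scene view the tins are around (187,235).

Run:
```python
from h import *
c=pickle.load(open("top.pkl","rb"));P=cloud(c)
s=pickle.load(open("scene.pkl","rb"));S=cloud(s)
m=lambda P,a:(P[...,2]>a[0])&(P[...,2]<a[1])
for u,v in [(145,240),(175,243),(141,264),(174,268)]:
    p=atdepth(c,u,v);print("tin",p.round(1), np.median(P[v-4:v+5,u-4:u+5,2]).round(1))
for u,v in [(270,225),(255,215),(237,226),(318,205),(321,212),(343,235),(348,255),(340,210),(262,273),(376,278),(262,157),(205,277),(180,170),(212,160),(70,250),(285,195)]:
    print((u,v),atdepth(c,u,v).round(1))
# tins via scene cloud tops
Q=S.reshape(-1,3);col=s["pixels"].reshape(-1,3)
for n,A in(("top",P.reshape(-1,3)),("scene",Q)):
  t=A[(A[:,0]>200)&(A[:,0]<500)&(A[:,1]>200)&(A[:,1]<520)&(A[:,2]>50)&(A[:,2]<90)]
  print(n,len(t),np.histogram(t[:,2],np.arange(50,92,3)))
def crop(c,x0,y0,x1,y1,k):return cv2.resize(c["pixels"][y0:y1,x0:x1,::-1],None,fx=k,fy=k,interpolation=cv2.INTER_CUBIC)
a=crop(s,145,205,235,265,5);b=crop(c,215,165,365,285,4)
o=np.zeros((480,1050,3),np.uint8);o[:300,:450]=a;o[:480,450:]=b
cv2.imwrite("pics/cr.png",cv2.resize(o,(800,366),interpolation=cv2.INTER_AREA))
```

```text
tin [514.7 402.3  50.2] 63.7
tin [506.3 304.7  76.6] 73.9
tin [441.  407.3  65.1] 62.5
tin [432.2 307.1  61.9] 62.1
(270, 225) [572.1  22.3  35.1]
(255, 215) [602.   69.2  34.9]
(237, 226) [561.5 120.8  81.7]
(318, 205) [594.3 -95.9 318.8]
(321, 212) [ 576.9 -103.9  317. ]
(343, 235) [ 523.8 -166.8  274.2]
(348, 255) [ 469.8 -173.8  314. ]
(340, 210) [ 595.8 -165.   229.9]
(262, 273) [425.3  43.4   9. ]
(376, 278) [ 415.5 -290.5  107.6]
(262, 157) [793.2  52.9   4.5]
(205, 277) [408.1 213.3  57.8]
(180, 170) [708.  283.6 171.7]
(212, 160) [737.8 192.5 178.1]
(70, 250) [475.3 627.2  76.7]
(285, 195) [668.8 -22.3  23.1]
top 881 (array([ 15,  25,  84, 187, 242, 149,  80,  52,  32,  13,   2,   0,   0]), array([50, 53, 56, 59, 62, 65, 68, 71, 74, 77, 80, 83, 86, 89]))
scene 529 (array([ 53,  45,  41,  88, 180,  63,  14,  16,  26,   3,   0,   0,   0]), array([50, 53, 56, 59, 62, 65, 68, 71, 74, 77, 80, 83, 86, 89]))
```

View pics/cr.png

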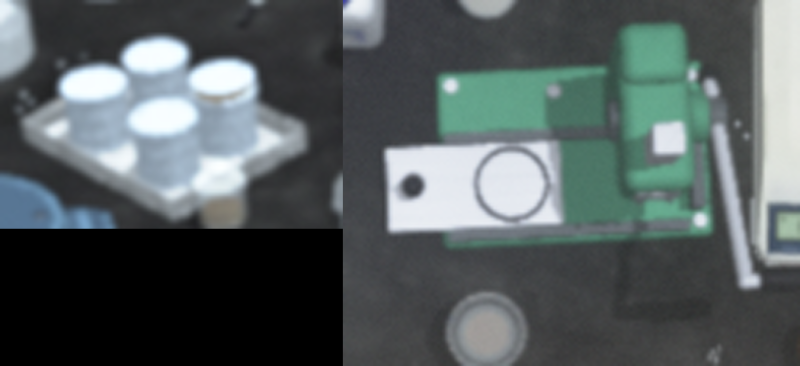

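Run:
```python
import bench;print([n for n in dir(bench) if n[0]!='_'], {n:getattr(bench,n) for n in dir(bench) if 'off' in n.lower()})
```

```text
['PlanningError', 'camera', 'get_obs', 'grasp_offset', 'job_done'] {'grasp_offset': 18.8}
```

Emit:
{"method": "send_rows", "body": {
  "steps": [
    [[0.2, -0.15, 0.05], [0, 0, 0.05], 1],
    [[0.4, -0.3, 0.05], [0, 0, 0.1], 1],
    [[0.6, -0.45, 0.05], [0, 0, 0.1], 1],
    [[0.8, -0.6, 0.05], [0, 0, 0.1], 1],
    [[1.0, -0.75, 0.05], [0, 0, 0.1], 1],
    [[1.0, -0.75, 0.05], [0, 0, 0.1], 1]
  ]
}}

```text
clock: 0.9
tool_pos: [421.6, 352.3, 228.1]
tcp_rot: [[-0.995, 0.1, -0.0], [0.1, 0.995, -0.001], [-0.0, -0.001, -1.0]]
wrist_force: [-1.1, 0.2, -0.3]
gripper_width: 93.2
grasp_force: 0.0
```

Emit:
{"method": "send_rows", "body": {
  "steps": [
    [[0.2, -0.12, 0], [0, 0, 0], 1],
    [[0.4, -0.24, 0], [0, 0, 0], 1],
    [[0.4, -0.24, 0], [0, 0, 0], 1],
    [[0.4, -0.24, 0], [0, 0, 0], 1]
  ]
}}

```text
clock: 1.4
tool_pos: [497.9, 307.2, 228.2]
tcp_rot: [[-0.995, 0.095, -0.002], [0.095, 0.995, 0.0], [0.002, 0.0, -1.0]]
wrist_force: [0.4, 0.1, -0.0]
gripper_width: 92.9
grasp_force: 0.0
```

Run:
```python
from h import *
c=shot("wrist");save(c,"w1");pickle.dump(c,open("w1.pkl","wb"));o=get_obs();print(o["clock"],o["tool_pos"],o["tcp_rot"].round(3),c["fovy"],c["o"])
```

```text
1.45 [497.66542425 307.43899121 228.42973013] [[-0.996  0.094 -0.001]
 [ 0.094  0.996  0.   ]
 [ 0.001  0.    -1.   ]] 67.11987857658201 [425.5667105  314.81204069 394.23061836]
```

View pics/w1.png

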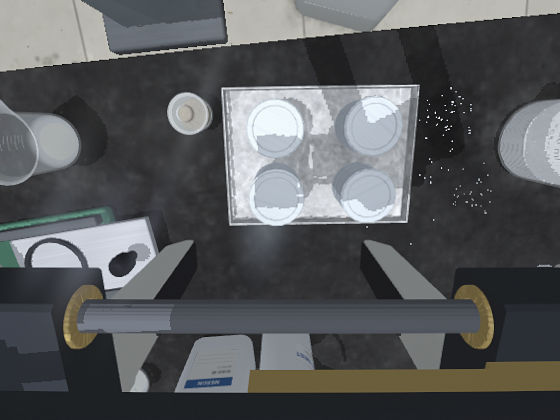

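The wrist view shows the pan with four tins: the open one at the lower left, about (275,195), with shut ones at (275,128), (372,125) and (368,195). The knob and nest are at the left, (122,262) and (55,262).

Run:
```python
from h import *
c=pickle.load(open("w1.pkl","rb"));P=cloud(c);t=pickle.load(open("top.pkl","rb"))
def fit(c,u,v,R,z):
    g=cv2.GaussianBlur(cv2.cvtColor(c["pixels"],cv2.COLOR_RGB2GRAY),(3,3),0)
    x=g[v-R-15:v+R+15,u-R-15:u+R+15]
    h=cv2.HoughCircles(x,cv2.HOUGH_GRADIENT,1,200,param1=80,param2=12,minRadius=R-5,maxRadius=R+5)
    if h is None: return None
    a,b,r=h[0,0];return (u-R-15+a,v-R-15+b,r)
px={}
for n,u,v in(("open",275,195),("s1",275,128),("s2",372,125),("s3",368,195)):
    # depth: top region
    w=P[v-40:v+40,u-40:u+40].reshape(-1,3);w=w[np.isfinite(w).all(1)]
    zt=np.median(P[v-8:v+8,u-8:u+8,2])
    q=w[(abs(w[:,2]-zt)<6)];(cx,cy),r=cv2.minEnclosingCircle(q[:,:2].astype(np.float32))
    k=fit(c,u,v,28,0);px[n]=k
    print(n,"z",zt.round(1),"mean",q.mean(0).round(1),"enc",round(cx,1),round(cy,1),round(r,1),"hough",k, k and [onplane(c,k[0],k[1],z).round(1)[:2] for z in(64.5,74)])
    if k: print("   r mm",k[2]*(c['o'][2]-zt)/f(c)/1.0)
# balance height, and two-view
for n,(u,v) in {"open":(175,243),"s1":(174,268),"s2":(141,264),"s3":(145,240)}.items():
    k=fit(t,u,v,11,0);
    if not (k and px[n]): continue
    d1=ray(c,*px[n][:2]);d2=ray(t,*k[:2]);A=np.c_[d1,-d2];s=np.linalg.lstsq(A,t["o"]-c["o"],rcond=None)[0]
    a=c["o"]+d1*s[0];b=t["o"]+d2*s[1];print(n,"tri",((a+b)/2).round(1),"gap",np.linalg.norm(a-b).round(1))
T=cloud(t)
for u,v in((385,190),(385,220),(400,205),(380,240)):print("bal",T[v,u].round(0))
```

```text
open z 73.0 mean [501.5 305.8  73.4] enc 502.3 305.7 29.2 hough (np.float32(275.5), np.float32(194.5), np.float32(25.7)) [array([500. , 305.1]), array([497.9, 305.4])]
   r mm 26.083557066964435
s1 z 63.1 mean [431.5 311.2  63.5] enc 432.5 311.0 29.9 hough (np.float32(274.5), np.float32(129.5), np.float32(23.5)) [array([432.8, 310.8]), array([432.6, 310.9])]
   r mm 24.580204270222158
s2 z 63.3 mean [438.9 410.3  63.6] enc 439.4 410.8 29.9 hough (np.float32(371.5), np.float32(126.5), np.float32(28.0)) [array([439.2, 408.7]), array([438.8, 406. ])]
   r mm 29.274222306644806
s3 z 63.0 mean [510.1 403.4  63.5] enc 504.1 404.9 36.8 hough (np.float32(369.5), np.float32(197.5), np.float32(28.0)) [array([513. , 405.1]), array([510.5, 402.5])]
   r mm 29.295646062064893
open tri [505.7 307.4  55.6] gap 8.8
s1 tri [433.5 310.6  51.6] gap 0.7
s2 tri [439.6 410.9  56.8] gap 0.1
s3 tri [511.2 400.7  72.1] gap 4.4
bal [ 681. -323.   88.]
bal [ 593. -329.   60.]
bal [ 636. -369.   89.]
bal [ 532. -314.   56.]
```

Emit:
{"method": "send_rows", "body": {
  "steps": [
    [[0.025, -0.01, -0.2], [0, 0, 0], 0.88],
    [[0.025, -0.01, -0.4], [0, 0, 0], 0.88],
    [[0.025, -0.01, -0.6], [0, 0, 0], 0.88],
    [[0.025, -0.01, -0.75], [0, 0, 0], 0.88],
    [[0.025, -0.01, -0.9], [0, 0, 0], 0.88],
    [[0.025, -0.01, -1.0], [0, 0, 0], 0.88],
    [[0.025, -0.01, -1.0], [0, 0, 0], 0.88]
  ]
}}

```text
clock: 2.33
tool_pos: [501.6, 305.1, 27.4]
tcp_rot: [[-0.996, 0.094, -0.004], [0.094, 0.996, -0.001], [0.004, -0.001, -1.0]]
wrist_force: [0.2, -0.7, 0.2]
gripper_width: 81.8
grasp_force: 0.0
```

Emit:
{"method": "send_rows", "body": {
  "steps": [
    [[0, 0, 0], [0, 0, 0], 0.5],
    [[0, 0, 0], [0, 0, 0], 0.5],
    [[0, 0, 0], [0, 0, 0], 0.5],
    [[0, 0, 0], [0, 0, 0], 0.5],
    [[0, 0, 0], [0, 0, 0], 0.5]
  ]
}}

```text
clock: 2.95
tool_pos: [504.6, 304.8, 29.8]
tcp_rot: [[-0.995, 0.095, 0.002], [0.095, 0.995, 0.001], [-0.001, 0.001, -1.0]]
wrist_force: [-1.6, -1.2, 6.9]
gripper_width: 59.4
grasp_force: 30.0
```

Emit:
{"method": "send_rows", "body": {
  "steps": [
    [[0, 0, 0.2], [0, 0, 0], 0.5],
    [[0, 0, 0.45], [0, 0, 0], 0.5],
    [[0, 0, 0.7], [0, 0, 0], 0.5],
    [[0, 0, 0.9], [0, 0, 0], 0.5],
    [[0, 0, 1.0], [0, 0, 0], 0.5]
  ]
}}

```text
clock: 3.58
tool_pos: [504.7, 304.6, 231.1]
tcp_rot: [[-0.995, 0.096, 0.003], [0.096, 0.995, 0.001], [-0.003, 0.001, -1.0]]
wrist_force: [0.0, -0.4, -3.0]
gripper_width: 59.6
grasp_force: 30.0
```

Emit:
{"method": "send_rows", "body": {
  "steps": [
    [[0.12, -0.15, 0], [0, 0, 0], 0.5],
    [[0.24, -0.35, 0], [0, 0, 0], 0.5],
    [[0.4, -0.55, 0], [0, 0, 0], 0.5],
    [[0.6, -0.75, 0], [0, 0, 0], 0.5],
    [[0.735, -0.925, 0], [0, 0, 0], 0.5],
    [[0.735, -0.925, 0], [0, 0, 0], 0.5],
    [[0.735, -0.925, 0], [0, 0, 0], 0.5]
  ]
}}

```text
clock: 4.45
tool_pos: [650.4, 119.6, 227.8]
tcp_rot: [[-0.995, 0.096, -0.002], [0.096, 0.995, 0.001], [0.002, 0.0, -1.0]]
wrist_force: [-0.6, -0.1, -2.2]
gripper_width: 59.8
grasp_force: 30.0
```

Run:
```python
from h import *
c=shot("wrist");save(c,"w2");pickle.dump(c,open("w2.pkl","wb"));o=get_obs();print(o["clock"],o["tool_pos"],o["wrist_force"],c["o"])
```

```text
4.5 [650.2338875  120.22547729 228.12833711] [-0.35699006  0.1073611  -2.27915034] [578.16357819 127.21683245 393.80160916]
```

View pics/w2.png

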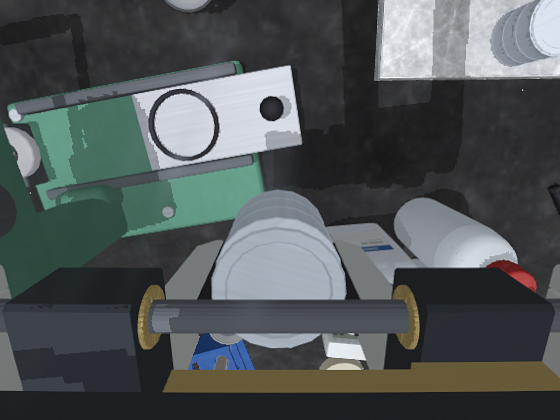

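The slide (white), the nest ring at about (184,124), the knob at (271,108) and the held tin are all clearly visible. The slide's outer end runs from (290,66) to (301,145).

Run:
```python
from h import *
c=pickle.load(open("w2.pkl","rb"));P=cloud(c)
g=cv2.cvtColor(c["pixels"],cv2.COLOR_RGB2GRAY)
m=(g<60).astype(np.uint8);m[:, :140]=0;m[:,295:]=0;m[:75]=0;m[175:]=0
n,l,s,ce=cv2.connectedComponentsWithStats(m)
for i in range(1,n):
    if s[i,4]<100: continue
    u,v=ce[i];print(s[i],ce[i].round(1))
    k,_=cv2.findContours((l==i).astype(np.uint8),cv2.RETR_EXTERNAL,cv2.CHAIN_APPROX_NONE)
    e=cv2.fitEllipse(max(k,key=len));print(" ell",e)
    pts=max(k,key=len)[:,0]
    for z in(34,40,78):
        q=np.array([onplane(c,a,b,z)[:2] for a,b in pts],np.float32);(x,y),r=cv2.minEnclosingCircle(q);print("  z",z,round(x,1),round(y,1),round(r,1), onplane(c,*e[0],z)[:2].round(1))
    print("  depth med",np.median(P[l==i],0).round(1))
# slide edges: white mask with z 28..42
w=((g>120)&(abs(P[...,2]-34)<8)).astype(np.uint8);w[:60]=0;w[190:]=0;w[:,310:]=0
w=cv2.morphologyEx(w,cv2.MORPH_CLOSE,np.ones((9,9)))
n,l,s,ce=cv2.connectedComponentsWithStats(w);i=1+np.argmax(s[1:,4])
k,_=cv2.findContours((l==i).astype(np.uint8),cv2.RETR_EXTERNAL,cv2.CHAIN_APPROX_NONE)
q=np.array([onplane(c,a,b,34)[:2] for a,b in max(k,key=len)[:,0]],np.float32)
print(cv2.minAreaRect(q),"slide z",np.median(P[l==i][:,2]))
```

```text
[149  89  44  66 330] [164.1 112.4]
 ell ((183.392822265625, 124.44710540771484), (63.38130569458008, 69.55316925048828), 150.92031860351562)
  z 34 568.5 18.3 37.3 [570.8  23.6]
  z 40 568.6 20.1 36.7 [570.9  25.4]
  z 78 569.6 31.6 32.8 [571.7  36.3]
  depth med [548.1   0.8  39.3]
[260  97  23  24 440] [271.1 108.3]
 ell ((271.110595703125, 108.28766632080078), (22.335067749023438, 23.27327537536621), 170.86776733398438)
  z 34 563.3 121.3 12.7 [563.3 121.5]
  z 40 563.6 121.4 12.5 [563.5 121.6]
  z 78 565.1 122.1 11.1 [565.1 122.2]
  depth med [565.  122.2  76.4]
[189 106  30  54 235] [209.7 136.4]
 ell ((188.940673828125, 127.5272445678711), (55.25040054321289, 61.44438171386719), 8.936023712158203)
  z 34 581.7 40.1 31.9 [574.6  29.2]
  z 40 581.6 41.6 31.3 [574.7  30.8]
  z 78 581.2 50.8 28.0 [575.   41.2]
  depth med [588.3  56.6  39.7]
[258 146  37  29 831] [278.4 160.7]
 ell ((278.9270324707031, 160.7230682373047), (28.667057037353516, 40.37130355834961), 87.83683013916016)
  z 34 620.1 123.5 24.0 [620.6 124.5]
  z 40 619.4 123.5 23.6 [619.9 124.5]
  z 78 615.0 123.9 21.1 [615.4 124.8]
  depth med [ 6.241e+02  1.247e+02 -3.000e-01]
((569.3856201171875, 62.367218017578125), (100.0918960571289, 180.1693878173828), 9.98946475982666) slide z 33.93363087215846
```

Run:
```python
from h import *
from scipy.optimize import least_squares
def ringfit(P3):
    r=least_squares(lambda p:np.hypot(P3[:,0]-p[0],P3[:,1]-p[1])-p[2],[570,24,36],loss='soft_l1');return r.x,np.abs(r.fun).mean()
c=pickle.load(open("w2.pkl","rb"));P=cloud(c);g=cv2.cvtColor(c["pixels"],cv2.COLOR_RGB2GRAY)
m=(g<75);m[:,:140]=0;m[:,225:]=0;m[:85]=0;m[165:]=0
v,u=np.where(m);q=np.array([onplane(c,a,b,39) for a,b in zip(u,v)])
d=np.hypot(q[:,0]-571,q[:,1]-25);q=q[(d>28)&(d<42)];print("ring",ringfit(q),len(q))
z=P[m];z=z[np.hypot(z[:,0]-571,z[:,1]-25)<42];print("lip z",np.median(z[:,2]))
# slide outer end edge line and side edge: bright->dark points on z=34
def edge(pts):
    a=np.array([onplane(c,x,y,34)[:2] for x,y in pts],np.float32);vx,vy,x0,y0=cv2.fitLine(a,cv2.DIST_HUBER,0,.01,.01).ravel();return np.degrees(np.arctan2(vy,vx)),(x0,y0)
p=[]
for y in range(72,140):
    r=g[y,280:320].astype(int);k=np.argmin(np.diff(cv2.GaussianBlur(g[y:y+1,280:320].astype(np.float32),(5,1),0)[0]));p.append((280.5+k,y))
print("end",edge(p))
p=[]
for x in range(180,285):
    col=cv2.GaussianBlur(g[55:115,x:x+1].astype(np.float32),(1,5),0)[:,0];lim=int(115-60);k=np.argmax(np.diff(col[:40]));p.append((x,55.5+k))
print("side",edge(p))
```

```text
ring (array([571.7139278 ,  25.25653728,  35.60907123]), np.float64(1.2373452526431512)) 754
lip z 39.50500433975765
end (np.float32(4.307311), (np.float32(563.34644), np.float32(148.91742)))
side (np.float32(-85.560684), (np.float32(526.1174), np.float32(83.23687)))
```

Emit:
{"method": "send_rows", "body": {
  "steps": [
    [[-0.05, -0.06, 0], [0, 0, -0.055], 0.5],
    [[-0.1, -0.12, 0], [0, 0, -0.11], 0.5],
    [[-0.15, -0.18, 0], [0, 0, -0.165], 0.5],
    [[-0.2, -0.24, 0], [0, 0, -0.22], 0.5],
    [[-0.25, -0.3, 0], [0, 0, -0.275], 0.5],
    [[-0.3, -0.36, 0], [0, 0, -0.33], 0.5],
    [[-0.35, -0.42, 0], [0, 0, -0.385], 0.5],
    [[-0.39, -0.475, 0], [0, 0, -0.446], 0.5],
    [[-0.39, -0.475, 0], [0, 0, -0.446], 0.5],
    [[-0.39, -0.475, 0], [0, 0, -0.446], 0.5]
  ]
}}

```text
clock: 5.75
tool_pos: [573.1, 25.6, 229.0]
tcp_rot: [[-0.079, 0.997, 0.001], [0.997, 0.079, 0.0], [0.0, 0.001, -1.0]]
wrist_force: [0.5, -0.6, -2.4]
gripper_width: 59.6
grasp_force: 30.0
```

Run:
```python
from h import *
c=shot("wrist");save(c,"w3");pickle.dump(c,open("w3.pkl","wb"));o=get_obs();print(o["clock"],o["tool_pos"].round(1),o["tcp_rot"].round(4),o["wrist_force"])
P=cloud(c);R=np.array(o["tcp_rot"]);Q=(P-o["tool_pos"])@R
g=cv2.cvtColor(c["pixels"],cv2.COLOR_RGB2GRAY)
w=Q[(abs(Q[...,0])<45)&(abs(Q[...,1])<28)&(Q[...,2]>-60)&(Q[...,2]<0)]
print("hist tool z",np.histogram(w[:,2],np.arange(-60,5,4)))
t=w[(w[:,2]<-38)&(w[:,2]>-50)];print("lid",len(t),t.mean(0),t.min(0),t.max(0),np.median(t[:,2]))
n=t[abs(t[:,2]-np.median(t[:,2]))<3];print(cv2.minEnclosingCircle(n[:,:2].astype(np.float32)))
k=(g<60)&(abs(P[...,2]-77)<6)&(np.hypot(P[...,0]-565,P[...,1]-122)<20)
print("knob",k.sum(),np.median(P[k],0).round(1));v,u=np.where(k)
if len(u): 
  q=np.array([onplane(c,a,b,78)[:2] for a,b in zip(u,v)],np.float32);print(cv2.minEnclosingCircle(q),q.mean(0))
```

```text
5.8 [573.2  25.5 228.8] [[-7.79e-02  9.97e-01  5.00e-04]
 [ 9.97e-01  7.79e-02  3.00e-04]
 [ 2.00e-04  5.00e-04 -1.00e+00]] [-0.22528502  0.12392795 -3.03429567]
hist tool z (array([   0,    0,    0, 3315, 5453,    0,  539,  636,  128,  213,  189,
        276,  114,  143,  148,    0]), array([-60, -56, -52, -48, -44, -40, -36, -32, -28, -24, -20, -16, -12,
        -8,  -4,   0,   4]))
lid 8768 [ 10.90412953   0.24931105 -43.74718469] [-25.12993779 -27.97433311 -46.40576585] [ 32.88272173  27.98255939 -41.27011118] -43.68671934200592
((3.6805806159973145, 0.29695579409599304), 29.417993545532227)
knob 449 [564.9 121.6  76.4]
((564.9644775390625, 121.36812591552734), 11.217467308044434) [564.92    121.48031]
```

View pics/w3.png

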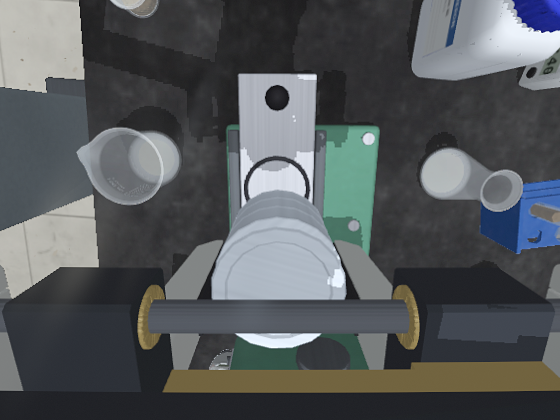

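The knob appears at (277,97) and agrees with the first reading. The tin sits about 3.5 mm toward +y in the fingers, so I correct for that and lower it.

Emit:
{"method": "send_rows", "body": {
  "steps": [
    [[-0.006, -0.018, -0.15], [0, 0, 0], 0.5],
    [[-0.006, -0.018, -0.35], [0, 0, 0], 0.5],
    [[-0.006, -0.018, -0.55], [0, 0, 0], 0.5],
    [[-0.006, -0.018, -0.68], [0, 0, 0], 0.5],
    [[-0.006, -0.018, -0.74], [0, 0, 0], 0.5],
    [[-0.006, -0.018, -0.78], [0, 0, 0], 0.5],
    [[-0.006, -0.018, -0.8], [0, 0, 0], 0.5],
    [[-0.006, -0.018, -0.815], [0, 0, 0], 0.5],
    [[-0.006, -0.018, -0.815], [0, 0, 0], 0.5]
  ]
}}

```text
clock: 6.92
tool_pos: [572.2, 20.8, 66.1]
tcp_rot: [[-0.074, 0.997, 0.001], [0.997, 0.074, -0.0], [-0.0, 0.001, -1.0]]
wrist_force: [0.0, 0.2, -2.8]
gripper_width: 59.3
grasp_force: 30.0
```

Emit:
{"method": "send_rows", "body": {
  "steps": [
    [[0, 0, -0.01], [0, 0, 0], 0.5],
    [[0, 0, -0.018], [0, 0, 0], 0.5],
    [[0, 0, -0.018], [0, 0, 0], 0.5]
  ]
}}

```text
clock: 7.3
tool_pos: [571.8, 20.9, 61.9]
tcp_rot: [[-0.074, 0.997, -0.0], [0.997, 0.074, 0.0], [0.0, -0.0, -1.0]]
wrist_force: [0.6, 0.2, -2.2]
gripper_width: 59.9
grasp_force: 30.0
```

Emit:
{"method": "send_rows", "body": {
  "steps": [
    [[0, 0, -0.005], [0, 0, 0], 0.5],
    [[0, 0, -0.008], [0, 0, 0], 0.5],
    [[0, 0, -0.008], [0, 0, 0], 0.5]
  ]
}}

```text
clock: 7.68
tool_pos: [571.9, 20.9, 61.7]
tcp_rot: [[-0.074, 0.997, 0.0], [0.997, 0.074, -0.0], [-0.0, 0.0, -1.0]]
wrist_force: [-3.5, 0.8, 8.0]
gripper_width: 59.7
grasp_force: 30.0
```

Emit:
{"method": "send_rows", "body": {
  "steps": [
    [[0, 0, 0.008], [0, 0, 0], 0.7],
    [[0, 0, 0.008], [0, 0, 0], 0.9],
    [[0, 0, 0.008], [0, 0, 0], 0.9],
    [[0, 0, 0.1], [0, 0, 0], 0.9],
    [[0, 0, 0.3], [0, 0, 0], 0.9],
    [[0, 0.15, 0.5], [0, 0, 0], 0.9],
    [[0, 0.3, 0.5], [0, 0, 0], 0.9],
    [[0, 0.3, 0.5], [0, 0, 0], 0.9],
    [[0, 0.3, 0.5], [0, 0, 0], 0.9]
  ]
}}

```text
clock: 8.8
tool_pos: [571.6, 80.5, 159.8]
tcp_rot: [[-0.074, 0.997, -0.001], [0.997, 0.074, -0.0], [-0.0, -0.001, -1.0]]
wrist_force: [0.2, -0.2, 0.4]
gripper_width: 83.8
grasp_force: 0.0
```

Run:
```python
from h import *
c=shot("top");P=cloud(c);s=shot("scene");o=get_obs();print(o["clock"],o["tool_pos"].round(1))
a=cv2.resize(s["pixels"][190:300,220:370,::-1],None,fx=4,fy=4,interpolation=cv2.INTER_CUBIC);cv2.imwrite("pics/s4.png",a)
S=cloud(s).reshape(-1,3)
for A in(P.reshape(-1,3),S):
    t=A[(np.hypot(A[:,0]-572,A[:,1]-25)<45)&(A[:,2]>90)&(A[:,2]<120)];print(len(t),t.mean(0).round(1),np.median(t[:,2]))
# ram axis / grip points from scene: white cube on ram top
A=P.reshape(-1,3);r=A[(A[:,2]>300)&(A[:,2]<335)&(np.hypot(A[:,0]-577,A[:,1]+104)<25)];print("ramtop",len(r),r.mean(0).round(1),r.min(0).round(0),r.max(0).round(0))
```

```text
8.9 [571.6  80.  159.8]
130 [570.3   9.6 105.2] 105.53560623928877
201 [566.2  19.7 102.4] 104.59343055998909
ramtop 122 [ 581.2 -103.4  319.9] [ 568. -117.  301.] [595. -91. 327.]
```

View pics/s4.png

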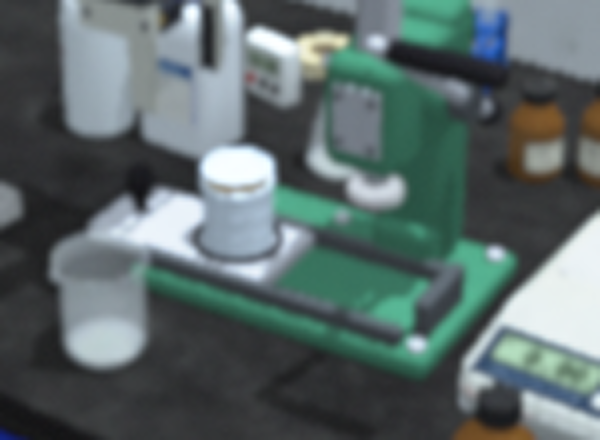

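The tin stands upright in the nest with its brass band visible at about (240,188). The lever grip is the black bar at (445,65). Next, grip the knob.

Emit:
{"method": "send_rows", "body": {
  "steps": [
    [[-0.033, 0.209, 0], [0, 0, 0], 0.6],
    [[-0.033, 0.209, -0.05], [0, 0, 0], 0.6],
    [[-0.033, 0.209, -0.25], [0, 0, 0], 0.6],
    [[-0.033, 0.209, -0.4], [0, 0, 0], 0.6],
    [[-0.033, 0.209, -0.5], [0, 0, 0], 0.6],
    [[-0.033, 0.209, -0.55], [0, 0, 0], 0.6],
    [[-0.033, 0.209, -0.55], [0, 0, 0], 0.6]
  ]
}}

```text
clock: 9.78
tool_pos: [565.0, 121.9, 49.7]
tcp_rot: [[-0.073, 0.997, -0.002], [0.997, 0.073, -0.0], [-0.0, -0.002, -1.0]]
wrist_force: [0.3, -0.1, 0.0]
gripper_width: 55.6
grasp_force: 0.0
```

Emit:
{"method": "send_rows", "body": {
  "steps": [
    [[0, 0, 0], [0, 0, 0], 0.1],
    [[0, 0, 0], [0, 0, 0], 0.1],
    [[0, 0, 0], [0, 0, 0], 0.1],
    [[0, 0, 0], [0, 0, 0], 0.1],
    [[0, 0, 0], [0, 0, 0], 0.1]
  ]
}}

```text
clock: 10.4
tool_pos: [564.1, 122.7, 50.8]
tcp_rot: [[-0.074, 0.997, -0.002], [0.997, 0.074, -0.0], [-0.0, -0.002, -1.0]]
wrist_force: [-4.4, -0.4, 5.8]
gripper_width: 23.7
grasp_force: 30.0
```

Emit:
{"method": "send_rows", "body": {
  "steps": [
    [[0.002, -0.03, 0], [0, 0, 0], 0.1],
    [[0.007, -0.09, 0], [0, 0, 0], 0.1],
    [[0.013, -0.17, 0], [0, 0, 0], 0.1],
    [[0.0195, -0.26, 0], [0, 0, 0], 0.1],
    [[0.0265, -0.36, 0], [0, 0, 0], 0.1],
    [[0.034, -0.46, 0], [0, 0, 0], 0.1],
    [[0.039, -0.53, 0], [0, 0, 0], 0.1],
    [[0.042, -0.575, 0], [0, 0, 0], 0.1],
    [[0.044, -0.6, 0], [0, 0, 0], 0.1],
    [[0.044, -0.6, 0], [0, 0, 0], 0.1]
  ]
}}

```text
clock: 11.65
tool_pos: [573.0, 2.2, 50.8]
tcp_rot: [[-0.074, 0.997, -0.002], [0.997, 0.074, -0.0], [-0.0, -0.002, -1.0]]
wrist_force: [-5.0, -1.9, 5.7]
gripper_width: 23.7
grasp_force: 30.0
```

Emit:
{"method": "send_rows", "body": {
  "steps": [
    [[0.0007, -0.01, 0], [0, 0, 0], 0.1],
    [[0.0015, -0.02, 0], [0, 0, 0], 0.1],
    [[0.0022, -0.03, 0], [0, 0, 0], 0.1],
    [[0.003, -0.04, 0], [0, 0, 0], 0.1],
    [[0.0034, -0.047, 0], [0, 0, 0], 0.1],
    [[0.0034, -0.047, 0], [0, 0, 0], 0.1]
  ]
}}

```text
clock: 12.4
tool_pos: [573.5, -4.9, 50.8]
tcp_rot: [[-0.074, 0.997, -0.002], [0.997, 0.074, 0.003], [0.003, -0.002, -1.0]]
wrist_force: [-4.5, 5.3, 6.5]
gripper_width: 23.4
grasp_force: 30.0
```

Emit:
{"method": "send_rows", "body": {
  "steps": [
    [[0.0004, -0.006, 0], [0, 0, 0], 0.1],
    [[0.0007, -0.01, 0], [0, 0, 0], 0.1],
    [[0.0007, -0.01, 0], [0, 0, 0], 0.1]
  ]
}}

```text
clock: 12.78
tool_pos: [573.5, -4.9, 50.8]
tcp_rot: [[-0.074, 0.997, -0.002], [0.997, 0.074, 0.005], [0.006, -0.002, -1.0]]
wrist_force: [-4.2, 12.9, 8.5]
gripper_width: 23.3
grasp_force: 30.0
```

Emit:
{"method": "send_rows", "body": {
  "steps": [
    [[-0.0007, 0.012, 0], [0, 0, 0], 0.1],
    [[-0.0007, 0.012, 0], [0, 0, 0], 0.6],
    [[-0.0007, 0.012, 0], [0, 0, 0], 0.6],
    [[-0.0007, 0.012, 0], [0, 0, 0], 0.6],
    [[-0.0007, 0.012, 0.1], [0, 0, 0], 0.6],
    [[-0.0007, 0.012, 0.3], [0, 0, 0], 0.4],
    [[-0.0007, 0.012, 0.6], [0, 0, 0], 0.2],
    [[-0.0007, 0.012, 0.9], [0, 0, 0], 0.0],
    [[-0.0007, 0.012, 1.0], [0, 0, 0], 0.0]
  ]
}}

```text
clock: 13.9
tool_pos: [576.7, -6.9, 255.2]
tcp_rot: [[-0.074, 0.997, 0.008], [0.997, 0.074, -0.002], [-0.002, 0.008, -1.0]]
wrist_force: [0.5, -0.6, -0.2]
gripper_width: 20.4
grasp_force: 0.0
```

Emit:
{"method": "send_rows", "body": {
  "steps": [
    [[0, 0, 0.3], [0, 0, 0], 0],
    [[-0.02, -0.05, 0.6], [0, 0, 0], 0],
    [[-0.1, -0.2, 0.8], [0, 0, 0], 0],
    [[-0.2, -0.42, 0.85], [0, 0, 0], 0],
    [[-0.32, -0.65, 0.85], [0, 0, 0], 0],
    [[-0.44, -0.88, 0.85], [0, 0, 0], 0],
    [[-0.52, -1.0, 0.85], [0, 0, 0], 0],
    [[-0.52, -1.0, 0.85], [0, 0, 0], 0],
    [[-0.52, -1.0, 0.85], [0, 0, 0], 0]
  ]
}}

```text
clock: 15.02
tool_pos: [471.1, -206.1, 420.5]
tcp_rot: [[-0.074, 0.997, 0.0], [0.997, 0.074, 0.0], [0.0, 0.0, -1.0]]
wrist_force: [-0.2, -0.5, 0.4]
gripper_width: 0.3
grasp_force: 0.0
```

Run:
```python
from h import *
c=shot("wrist");save(c,"w5");pickle.dump(c,open("w5.pkl","wb"));o=get_obs();print(o["clock"],o["tool_pos"].round(1),o["wrist_force"].round(1))
P=cloud(c);g=cv2.cvtColor(c["pixels"],cv2.COLOR_RGB2GRAY)
r=P[(P[...,2]>285)&(P[...,2]<325)&(abs(P[...,0]-469)<60)&(abs(P[...,1]+226)<80)];print(len(r),r.mean(0),np.percentile(r,[1,99],axis=0).round(1))
d=r[r[:,2]>0];print(cv2.minAreaRect(r[:,:2].astype(np.float32)))
```

```text
15.075 [ 471.2 -205.7  420.5] [-0.2 -0.4 -0.3]
2190 [ 473.03034189 -193.20084384  311.48438922] [[ 458.2 -235.4  286.4]
 [ 507.1 -161.8  319.5]]
((484.356201171875, -200.17852783203125), (53.33439636230469, 78.03597259521484), 0.8000102639198303)
```

View pics/w5.png

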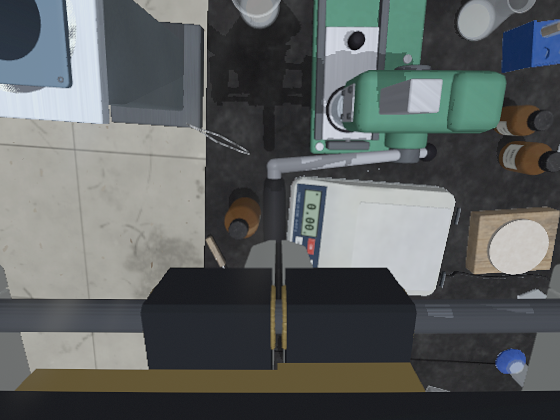

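The lever's rod meets the grip at about (272,170). The black grip runs down image column 272 to the fingers at row 240, with the amber bottle at (240,218) below it. The slide is home under the head, with the knob at (356,40).

Run:
```python
from h import *
c=pickle.load(open("w5.pkl","rb"));P=cloud(c);g=cv2.cvtColor(c["pixels"],cv2.COLOR_RGB2GRAY)
k=(g<80)&(P[...,2]>270)&(P[...,2]<340);k[:,:250]=0;k[:,300:]=0;k[:175]=0;k[240:]=0
for a in range(178,240,10):
    q=P[a:a+10][k[a:a+10]]
    if len(q)>5: print(a,len(q),"x",q[:,0].min().round(1),q[:,0].max().round(1),"y",q[:,1].mean().round(1),"ztop",np.percentile(q[:,2],90).round(1))
kn=(g<60)&(abs(P[...,2]-77)<7);kn[60:]=0;print("knob",kn.sum(),P[kn].mean(0).round(1) if kn.sum() else '')
t=shot("scene");S=cloud(t);gg=cv2.cvtColor(t["pixels"],cv2.COLOR_RGB2GRAY)
q=S[(gg<70)&(S[...,2]>290)&(S[...,2]<335)&(abs(S[...,0]-470)<40)&(abs(S[...,1]+226)<70)];print(len(q),q.mean(0) if len(q) else '',q.min(0),q.max(0))
B=cloud(shot("top"));b=B[(abs(B[...,0]-415)<50)&(abs(B[...,1]+290)<60)&(B[...,2]>60)&(B[...,2]<140)];print("bottle",len(b),b.mean(0).round(0),b.max(0).round(0))
```

```text
178 192 x 457.5 476.4 y -183.8 ztop 317.6
188 219 x 457.8 477.1 y -192.1 ztop 318.5
198 225 x 457.7 477.8 y -201.1 ztop 318.8
208 229 x 458.0 478.6 y -210.2 ztop 319.0
218 230 x 458.6 479.3 y -219.5 ztop 319.0
228 220 x 460.2 480.1 y -228.8 ztop 319.1
238 44 x 460.7 480.3 y -234.6 ztop 319.0
knob 552 [251.1 -13.9  76.3]
202 [ 462.82867286 -230.52036423  312.54361118] [ 454.38105492 -267.67570261  301.25198362] [ 477.42019113 -186.99159507  320.82135909]
bottle 93 [ 423. -304.   95.] [ 434. -279.  115.]
```

Emit:
{"method": "send_rows", "body": {
  "steps": [
    [[-0.012, -0.06, -0.15], [0, 0, 0], 0],
    [[-0.012, -0.06, -0.3], [0, 0, 0], 0],
    [[-0.012, -0.06, -0.4], [0, 0, 0], 0],
    [[-0.012, -0.06, -0.44], [0, 0, 0], 0],
    [[-0.012, -0.06, -0.44], [0, 0, 0], 0],
    [[-0.012, -0.06, -0.44], [0, 0, 0], 0]
  ]
}}

```text
clock: 15.92
tool_pos: [468.9, -218.4, 333.5]
tcp_rot: [[-0.074, 0.997, 0.001], [0.997, 0.074, -0.001], [-0.001, 0.001, -1.0]]
wrist_force: [0.4, -0.4, -0.2]
gripper_width: 0.5
grasp_force: 0.0
```

Run:
```python
from h import *
p=get_obs()["tool_pos"];print(p.round(1))
pv=np.array([616.2,-101.4]);xp=np.array([.997,.073]);yp=np.array([-.073,.997])
def w(e):
    e=np.radians(e);b=pv-190*np.cos(e)*xp-106*yp;return np.array([b[0],b[1],210+190*np.sin(e)])
E=[35,32,29,26,23,20,17,14,11,8,5,2,-1,-4,-7,-10,-13,-16,-19,-22,-25]
p0=np.array([w(35)[0],w(35)[1],p[2]]);print(w(35).round(1))
for i,e in enumerate(E):
    print(e,((w(e)-w(35))/200).round(3),w(e).round(1))
```

```text
[ 468.9 -218.4  333.5]
[ 468.8 -218.4  319. ]
35 [0. 0. 0.] [ 468.8 -218.4  319. ]
32 [-0.027 -0.002 -0.041] [ 463.3 -218.8  310.7]
29 [-0.053 -0.004 -0.084] [ 458.3 -219.2  302.1]
26 [-0.075 -0.006 -0.128] [ 453.7 -219.5  293.3]
23 [-0.096 -0.007 -0.174] [ 449.6 -219.8  284.2]
20 [-0.114 -0.008 -0.22 ] [ 445.9 -220.1  275. ]
17 [-0.13  -0.01  -0.267] [ 442.8 -220.3  265.6]
14 [-0.143 -0.01  -0.315] [ 440.1 -220.5  256. ]
11 [-0.154 -0.011 -0.364] [ 438.  -220.7  246.3]
8 [-0.162 -0.012 -0.413] [ 436.4 -220.8  236.4]
5 [-0.168 -0.012 -0.462] [ 435.2 -220.9  226.6]
2 [-0.171 -0.012 -0.512] [ 434.6 -220.9  216.6]
-1 [-0.171 -0.013 -0.561] [ 434.5 -220.9  206.7]
-4 [-0.169 -0.012 -0.611] [ 435.  -220.9  196.7]
-7 [-0.164 -0.012 -0.661] [ 435.9 -220.8  186.8]
-10 [-0.157 -0.011 -0.71 ] [ 437.4 -220.7  177. ]
-13 [-0.147 -0.011 -0.759] [ 439.4 -220.6  167.3]
-16 [-0.135 -0.01  -0.807] [ 441.8 -220.4  157.6]
-19 [-0.12  -0.009 -0.854] [ 444.8 -220.2  148.1]
-22 [-0.102 -0.007 -0.901] [ 448.3 -219.9  138.8]
-25 [-0.083 -0.006 -0.946] [ 452.3 -219.7  129.7]
```

Emit:
{"method": "send_rows", "body": {
  "steps": [
    [[0, 0, -0.05], [0, 0, 0], 0],
    [[0, 0, -0.07], [0, 0, 0], 0],
    [[-0.013, -0.001, -0.093], [0, 0, 0], 0],
    [[-0.027, -0.002, -0.115], [0, 0, 0], 0],
    [[-0.053, -0.004, -0.158], [0, 0, 0], 0],
    [[-0.075, -0.006, -0.202], [0, 0, 0], 0],
    [[-0.096, -0.007, -0.247], [0, 0, 0], 0],
    [[-0.114, -0.008, -0.293], [0, 0, 0], 0],
    [[-0.13, -0.01, -0.34], [0, 0, 0], 0]
  ]
}}

```text
clock: 17.05
tool_pos: [441.2, -220.5, 264.9]
tcp_rot: [[-0.074, 0.997, -0.002], [0.997, 0.074, -0.001], [-0.001, -0.002, -1.0]]
wrist_force: [-5.1, 1.0, 6.3]
gripper_width: 0.5
grasp_force: 3.2
```

Emit:
{"method": "send_rows", "body": {
  "steps": [
    [[-0.013, 0, -0.048], [0, 0, 0], 0],
    [[-0.024, -0.001, -0.097], [0, 0, 0], 0],
    [[-0.032, -0.002, -0.146], [0, 0, 0], 0],
    [[-0.038, -0.002, -0.195], [0, 0, 0], 0],
    [[-0.041, -0.002, -0.245], [0, 0, 0], 0],
    [[-0.041, -0.003, -0.294], [0, 0, 0], 0],
    [[-0.039, -0.002, -0.344], [0, 0, 0], 0],
    [[-0.034, -0.002, -0.394], [0, 0, 0], 0],
    [[-0.027, -0.001, -0.443], [0, 0, 0], 0],
    [[-0.017, -0.001, -0.492], [0, 0, 0], 0]
  ]
}}

```text
clock: 18.3
tool_pos: [437.7, -220.9, 166.4]
tcp_rot: [[-0.074, 0.997, -0.002], [0.997, 0.074, -0.001], [-0.001, -0.002, -1.0]]
wrist_force: [-7.1, 0.5, 9.4]
gripper_width: 0.7
grasp_force: 4.2
```

Emit:
{"method": "send_rows", "body": {
  "steps": [
    [[0.012, 0.001, -0.048], [0, 0, 0], 0],
    [[0.027, 0.002, -0.095], [0, 0, 0], 0],
    [[0.036, 0.003, -0.12], [0, 0, 0], 0],
    [[0.045, 0.004, -0.142], [0, 0, 0], 0],
    [[0.055, 0.005, -0.165], [0, 0, 0], 0],
    [[0.062, 0.005, -0.182], [0, 0, 0], 0],
    [[0.062, 0.005, -0.182], [0, 0, 0], 0]
  ]
}}

```text
clock: 19.18
tool_pos: [449.9, -219.9, 130.2]
tcp_rot: [[-0.074, 0.997, -0.003], [0.997, 0.074, -0.001], [-0.0, -0.003, -1.0]]
wrist_force: [-8.6, 0.7, 11.2]
gripper_width: 0.4
grasp_force: 5.4
```

Emit:
{"method": "send_rows", "body": {
  "steps": [
    [[0.002, 0, -0.008], [0, 0, 0], 0],
    [[0.003, 0, -0.015], [0, 0, 0], 0],
    [[0.003, 0, -0.015], [0, 0, 0], 0]
  ]
}}

```text
clock: 19.55
tool_pos: [450.4, -220.0, 129.1]
tcp_rot: [[-0.075, 0.997, -0.002], [0.997, 0.074, -0.002], [-0.001, -0.002, -1.0]]
wrist_force: [-11.4, 1.7, 23.1]
gripper_width: -0.0
grasp_force: 11.7
```

Emit:
{"method": "send_rows", "body": {
  "steps": [
    [[-0.008, 0, 0.025], [0, 0, 0], 0],
    [[-0.02, -0.001, 0.055], [0, 0, 0], 0],
    [[-0.038, -0.003, 0.102], [0, 0, 0], 0],
    [[-0.053, -0.004, 0.149], [0, 0, 0], 0],
    [[-0.065, -0.005, 0.197], [0, 0, 0], 0],
    [[-0.075, -0.005, 0.246], [0, 0, 0], 0],
    [[-0.082, -0.006, 0.295], [0, 0, 0], 0],
    [[-0.087, -0.006, 0.345], [0, 0, 0], 0],
    [[-0.089, -0.007, 0.395], [0, 0, 0], 0],
    [[-0.089, -0.006, 0.444], [0, 0, 0], 0]
  ]
}}

```text
clock: 20.8
tool_pos: [435.8, -221.3, 217.0]
tcp_rot: [[-0.074, 0.997, 0.004], [0.997, 0.074, -0.002], [-0.002, 0.004, -1.0]]
wrist_force: [4.1, 0.5, 5.1]
gripper_width: 0.4
grasp_force: 2.3
```

Emit:
{"method": "send_rows", "body": {
  "steps": [
    [[0.003, 0, 0.05], [0, 0, 0], 0],
    [[0.009, 0, 0.099], [0, 0, 0], 0],
    [[0.017, 0.001, 0.148], [0, 0, 0], 0],
    [[0.028, 0.002, 0.197], [0, 0, 0], 0],
    [[0.041, 0.002, 0.245], [0, 0, 0], 0],
    [[0.057, 0.004, 0.292], [0, 0, 0], 0],
    [[0.075, 0.005, 0.338], [0, 0, 0], 0],
    [[0.096, 0.006, 0.384], [0, 0, 0], 0],
    [[0.118, 0.008, 0.428], [0, 0, 0], 0],
    [[0.135, 0.009, 0.457], [0, 0, 0], 0]
  ]
}}

```text
clock: 22.05
tool_pos: [461.5, -218.8, 307.3]
tcp_rot: [[-0.074, 0.997, -0.0], [0.997, 0.074, 0.0], [0.0, -0.0, -1.0]]
wrist_force: [2.1, 1.0, 2.2]
gripper_width: 0.5
grasp_force: 1.3
```

Emit:
{"method": "send_rows", "body": {
  "steps": [
    [[0.012, 0.001, 0.018], [0, 0, 0], 0],
    [[0.024, 0.002, 0.036], [0, 0, 0], 0],
    [[0.036, 0.003, 0.054], [0, 0, 0], 0],
    [[0.036, 0.003, 0.06], [0, 0, 0], 0],
    [[0.036, 0.003, 0.1], [0, 0, 0], 0],
    [[0.036, 0.003, 0.3], [0, 0, 0], 0],
    [[0.036, 0.003, 0.5], [0, 0, 0], 0],
    [[0.036, 0.003, 0.5], [0, 0, 0], 0],
    [[0.036, 0.003, 0.5], [0, 0, 0], 0]
  ]
}}

```text
clock: 23.18
tool_pos: [467.9, -218.2, 406.0]
tcp_rot: [[-0.074, 0.997, -0.002], [0.997, 0.074, 0.001], [0.001, -0.002, -1.0]]
wrist_force: [0.3, -0.1, -0.5]
gripper_width: 0.7
grasp_force: 0.0
```

Emit:
{"method": "send_rows", "body": {
  "steps": [
    [[0.1, 0.2, 0.05], [0, 0, 0], 0],
    [[0.22, 0.45, 0.05], [0, 0, 0], 0],
    [[0.36, 0.72, 0.05], [0, 0, 0], 0],
    [[0.48, 0.95, 0.05], [0, 0, 0], 0],
    [[0.5, 1.0, 0.05], [0, 0, 0], 0.3],
    [[0.5, 1.0, 0.05], [0, 0, 0], 0.6],
    [[0.5, 1.0, 0.05], [0, 0, 0], 0.6]
  ]
}}

```text
clock: 24.05
tool_pos: [567.8, -19.6, 416.4]
tcp_rot: [[-0.072, 0.997, -0.001], [0.997, 0.072, -0.0], [-0.0, -0.001, -1.0]]
wrist_force: [0.1, -0.1, 0.3]
gripper_width: 26.1
grasp_force: 0.0
```

Run:
```python
from h import *
o=get_obs();print(o["clock"],o["tool_pos"].round(1))
c=shot("top");P=cloud(c)
for u,v in((348,255),(343,235)):print(P[v,u].round(0))
s=shot("scene");S=cloud(s);gg=cv2.cvtColor(s["pixels"],cv2.COLOR_RGB2GRAY)
q=S[(gg<70)&(S[...,2]>280)&(S[...,2]<335)&(abs(S[...,0]-470)<40)&(abs(S[...,1]+226)<70)];print("grip",len(q),q.mean(0).round(1) if len(q) else '')
c=shot("wrist");P=cloud(c);g=cv2.cvtColor(c["pixels"],cv2.COLOR_RGB2GRAY)
k=(g<60)&(abs(P[...,2]-77)<7)&(np.hypot(P[...,0]-574,P[...,1]+5)<25);print("knob",k.sum(),P[k].mean(0).round(1) if k.sum() else '')
```

```text
24.05 [567.8 -19.6 416.4]
[ 470. -175.  308.]
[ 524. -167.  275.]
grip 200 [ 462.9 -230.6  312.4]
knob 77 [573.8  -2.6  74.7]
```

Emit:
{"method": "send_rows", "body": {
  "steps": [
    [[0.03, 0.073, -0.2], [0, 0, 0], 0.6],
    [[0.03, 0.073, -0.5], [0, 0, 0], 0.6],
    [[0.03, 0.073, -0.8], [0, 0, 0], 0.6],
    [[0.03, 0.073, -0.95], [0, 0, 0], 0.6],
    [[0.03, 0.073, -0.95], [0, 0, 0], 0.6],
    [[0.03, 0.073, -0.95], [0, 0, 0], 0.6]
  ]
}}

```text
clock: 24.95
tool_pos: [575.3, -4.5, 228.7]
tcp_rot: [[-0.073, 0.997, 0.003], [0.997, 0.073, -0.001], [-0.001, 0.003, -1.0]]
wrist_force: [0.7, -0.4, 0.4]
gripper_width: 55.7
grasp_force: 0.0
```

Emit:
{"method": "send_rows", "body": {
  "steps": [
    [[0, 0, -0.2], [0, 0, 0], 0.6],
    [[0, 0, -0.4], [0, 0, 0], 0.6],
    [[0, 0, -0.6], [0, 0, 0], 0.6],
    [[0, 0, -0.78], [0, 0, 0], 0.6],
    [[0, 0, -0.875], [0, 0, 0], 0.6],
    [[0, 0, -0.875], [0, 0, 0], 0.6]
  ]
}}

```text
clock: 25.7
tool_pos: [575.0, -4.0, 52.3]
tcp_rot: [[-0.074, 0.997, 0.0], [0.997, 0.074, -0.0], [-0.0, 0.0, -1.0]]
wrist_force: [1.2, 0.8, -0.7]
gripper_width: 55.8
grasp_force: 0.0
```

Emit:
{"method": "send_rows", "body": {
  "steps": [
    [[0, 0, 0], [0, 0, 0], 0.1],
    [[0, 0, 0], [0, 0, 0], 0.1],
    [[0, 0, 0], [0, 0, 0], 0.1],
    [[0, 0, 0], [0, 0, 0], 0.1],
    [[0, 0, 0], [0, 0, 0], 0.1]
  ]
}}

```text
clock: 26.32
tool_pos: [573.4, -3.9, 52.5]
tcp_rot: [[-0.074, 0.997, -0.002], [0.997, 0.074, -0.0], [-0.0, -0.002, -1.0]]
wrist_force: [-4.9, -1.0, 5.2]
gripper_width: 23.6
grasp_force: 30.0
```

Emit:
{"method": "send_rows", "body": {
  "steps": [
    [[-0.002, 0.03, 0], [0, 0, 0], 0.1],
    [[-0.007, 0.09, 0], [0, 0, 0], 0.1],
    [[-0.0125, 0.17, 0], [0, 0, 0], 0.1],
    [[-0.019, 0.26, 0], [0, 0, 0], 0.1],
    [[-0.0265, 0.36, 0], [0, 0, 0], 0.1],
    [[-0.034, 0.46, 0], [0, 0, 0], 0.1],
    [[-0.0395, 0.54, 0], [0, 0, 0], 0.1],
    [[-0.0435, 0.59, 0], [0, 0, 0], 0.1],
    [[-0.046, 0.62, 0], [0, 0, 0], 0.1],
    [[-0.046, 0.63, 0], [0, 0, 0], 0.1]
  ]
}}

```text
clock: 27.58
tool_pos: [564.2, 122.2, 52.5]
tcp_rot: [[-0.075, 0.997, -0.002], [0.997, 0.075, -0.001], [-0.001, -0.002, -1.0]]
wrist_force: [-4.1, -2.3, 6.2]
gripper_width: 23.6
grasp_force: 30.0
```

Emit:
{"method": "send_rows", "body": {
  "steps": [
    [[0, 0.005, 0], [0, 0, 0], 0.1],
    [[0, 0.01, 0], [0, 0, 0], 0.1],
    [[0, 0.01, 0], [0, 0, 0], 0.1]
  ]
}}

```text
clock: 27.95
tool_pos: [564.0, 124.0, 52.5]
tcp_rot: [[-0.074, 0.997, -0.002], [0.997, 0.074, -0.001], [-0.001, -0.002, -1.0]]
wrist_force: [-4.8, -1.7, 5.8]
gripper_width: 23.4
grasp_force: 30.0
```

Emit:
{"method": "send_rows", "body": {
  "steps": [
    [[0, 0, 0], [0, 0, 0], 0.4],
    [[0, 0, 0], [0, 0, 0], 0.6],
    [[0, 0, 0], [0, 0, 0], 0.6],
    [[0, 0, 0], [0, 0, 0], 0.6],
    [[0, 0, 0.1], [0, 0, 0], 0.6],
    [[0, 0, 0.35], [0, 0, 0], 0.6],
    [[0, 0, 0.65], [0, 0, 0], 0.6],
    [[0, 0.1, 0.9], [0, 0, 0], 0.6],
    [[0, 0.2, 0.9], [0, 0, 0], 0.6],
    [[0, 0.2, 0.9], [0, 0, 0], 0.6]
  ]
}}

```text
clock: 29.2
tool_pos: [564.5, 165.4, 231.0]
tcp_rot: [[-0.076, 0.997, -0.001], [0.997, 0.076, 0.0], [0.0, -0.001, -1.0]]
wrist_force: [-0.4, -0.5, -0.6]
gripper_width: 55.5
grasp_force: 0.0
```

Run:
```python
from h import *
o=get_obs();print(o["clock"],o["tool_pos"].round(1),o["wrist_force"].round(1))
s=shot("scene");S=cloud(s);A=S.reshape(-1,3)
t=A[(np.hypot(A[:,0]-572,A[:,1]-25)<45)&(A[:,2]>85)&(A[:,2]<120)];print(len(t),np.percentile(t[:,2],[50,95]))
T=cloud(shot("top")).reshape(-1,3);t=T[(np.hypot(T[:,0]-572,T[:,1]-25)<45)&(T[:,2]>85)&(T[:,2]<120)];print(len(t),t.mean(0).round(1),np.median(t[:,2]) if len(t) else '')
a=cv2.resize(s["pixels"][190:300,220:370,::-1],None,fx=4,fy=4,interpolation=cv2.INTER_CUBIC);cv2.imwrite("pics/s9.png",a)
```

```text
29.2 [564.5 165.4 231. ] [-0.4 -0.5 -0.6]
177 [95.44812502 98.67815591]
315 [572.9  23.8  95.2] 95.21058388986921
```

View pics/s9.png

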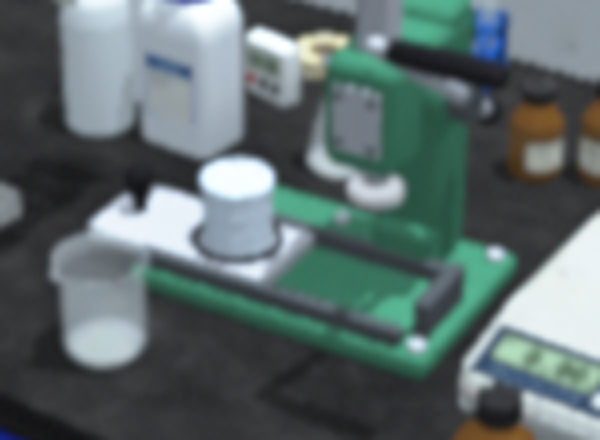

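The lid top now measures about 95–96 mm against the expected 96.5 mm, and no brass band shows at (237,195). The slide is out and the lever is up, so I'm handing the job in.

```bash
python3 -c "
from bench import *
print(job_done())"
```

```text
the job is handed in; nothing more can be done
None
```

The proud lid is pressed home, the lever was eased back up to rest, the slide is drawn out with the closed tin standing in its nest, and the job is handed in at about 29 s; no verdict was returned.

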